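# Stow the filter carton, then find which way the tea canister opens

## Task

Get the tea canister open for refilling: first put the small filter carton into the open drawer and slide the drawer fully shut, then take the twist top off the steel canister. It is not known which way this top loosens (one way it comes up against a stop almost at once, the other way it comes free after about an eighth of a turn), so feel out which way it gives, turn it free and lift it off. Finish while still gripping the top, held still in the air about 10 cm above the canister's mouth, and leave the mug and the rolling pin where they are.

Things in the scene. Friction and masses are not known exactly. Their poses are not given: they have to be found in the camera images.
- carton: Small closed cardboard carton of tea filters, 64 (x) x 42 (y) x 55 (z) mm, about 90 g, standing on the shelf. Origin at the centre of its underside, z up.
- cabinet: Low wooden cabinet, 220 (x) x 260 (y) x 100 (z) mm, fixed to the shelf, with one drawer whose front faces -x of the cabinet (towards the robot). Origin at the centre of its underside; its yaw is also the drawer's yaw.
- cabinet_drawer0 (a joint): How far the drawer is open, in m: 0 is fully shut, it starts about 0.105 to 0.14 open and slides along the cabinet's x axis (pushing to +x shuts it; about 1 N of friction, not latched).
- cabinet_drawer0_handle (a point): Middle of the drawer's bar handle: a round steel bar 11 mm thick and 120 mm long, lying level along the drawer's y, 35 mm in front of the drawer front, about 62 mm above the shelf. Moves with the drawer; axes as the cabinet's.
- drawer_floor (a point): Centre of the drawer's inner floor, 22 mm above the shelf; axes as the cabinet's. The floor reaches 87 mm either way along x, 109 mm along y; side walls rise 56 mm above it, the drawer front and the underside of the cabinet's top board 66 mm. The handle bar lies 143 mm towards -x. With the drawer open by d, only the front d - 6 mm of the floor is open to the sky.
- cap: Twist top of the steel canister, loose, about 140 g: steel disc 82 mm across, 10 mm high. Origin on its axis at the disc's underside, which sits on the rim; z up. Below it a rubber plug (68 mm across, 6 mm deep) and a stem with a 44 mm cross-bar along the cap's x reach 31 mm down into the canister. The cross-bar is caught under a slotted plate: as found, the top lifts only about 2 mm.
- cap_bar (a point): Middle of the dark wooden finger bar across the cap's top, 25 mm above the cap's origin, axes as the cap's: 56 mm long (x), 14 mm thick (y), 30 mm high, reaching from 10 to 40 mm above the cap's origin. Grip it across its thickness to turn and lift the top.
- mouth (a point): Centre of the steel canister's rim, 125 mm above the shelf, z up; the cap's origin starts here. The canister (80 mm across) is fixed. The top turns only about 0.1 rad one way, to a hard stop; the other way it can be lifted off between 0.6 rad and a second stop at 0.9 rad from its start angle (slot at 0.78). Which way, clockwise or anticlockwise, is hidden and differs from start to start.
- station: The dark wooden board (130 x 245 x 12 mm, fixed to the shelf) that carries the steel canister and a closed white jar with a cork lid (90 mm across, top 124 mm above the shelf). Origin on the shelf under the canister's axis; the jar's axis lies 120 mm along +y of this body. The cap's finger bar starts within about 0.03 rad of this body's x axis.
- mug: Brown ceramic mug, 82 mm across, 92 mm high, loose: to be left alone. Origin at the centre of its underside, handle towards its +y.
- rolling_pin: Wooden rolling pin, 360 mm long along its y, 48 mm thick, lying on two steel brackets: to be left alone. Origin at its middle, 35 mm above the shelf.
There are look-alikes about, which are no part of the job. There is more than one size of the cap; the job needs the middle-sized.

How it is judged:
By the outcome, as a careful person would: the job done as asked, in the order asked, and still so for the second after the job is handed in, while the arm keeps its last pose, push and grip.
It also fails if it takes over 69 s, if anything falls off the work surface, if the arm or the gripper's body presses on something with over 40 N, if the wrist force passes 120 N, or if a joint passes its speed limit or range.

## Robot

A 7-joint arm with a two-finger parallel gripper is mounted at the origin on the work surface. World frame = base frame: x ahead of the robot, y to its left, z up, the work surface at z = 0. Lengths are in m, angles in rad, forces in N, time in s.
With the tool pointing down it reaches from about 0.4 to 0.925 m from the base axis. Payload 4.1 kg.
Tool frame: the origin (TCP) lies between the finger pads; the fingertips stand arm.tip_extent ahead of it and the grasp point (between the pads) lies 6 mm ahead of it (arm.tip_extent is the distance from the TCP to the fingertips, in m); z points along the fingers, y is the line along which they close (so a half turn about z gives the same grasp; the last joint's range is limited). The gripper opens to 85 mm and grips with 20 to 120 N. Pads are 22 mm wide; open, the fingers measure 114 mm over their backs; the gripper's body (76 mm by 85 mm) begins 54 mm behind the grasp point. The pads swing forward as they close: fully open they stand 13 mm farther back than shut.
Start: joints at [1.098, 0.398, 0.045, 1.537, -0.019, 1.207, -0.051], TCP at [0.237, -0.605, 0.256] pointing down, gripper open.
Joint ranges: [-2.82, 2.82], [-0.49, 2.23], [-1.37, 1.46], [0, 2.46], [-1.36, 4.5], [0.23, 2], [-2.94, 2.94]. Speed limits (rad/s): [2.57, 2.57, 3.14, 3.14, 3.14, 3.14, 3.14].

## Interface

Orientations are given as a rotation vector (axis times angle).
In Python, from plant import arm gives the robot as it stands.
- The arm moves only by the shell command python3 -m inch 'ROWS'. ROWS is JSON, a list that holds one entry, the list of rows, each a list of 5 numbers: the opening in per cent of the stroke, from 0 (shut) to 100 (fully open), then the shift along the tool's x, y, z in mm, then the turn about the tool's z in rad. A call has 1 to 8 rows; each row is the pose to reach, as a shift and turn from the pose commanded when the call began, along the tool's axes at that moment; what a row does not reach only later rows make up. A row lasts 1/10 s, in which the tool goes at most 50 mm and 8.59 degrees, less where a joint would pass 70% of its speed; a pose out of reach is approached as far as the arm can. A call with a gripper value outside its range is refused whole. The fingers move at their own pace and stop on an object; the grip force is fixed at half the most. Time passes only in rows, so rows that repeat a pose let the fingers close. It gives the time, the measured TCP pose, the force, the opening and the grip force at its end, in the units of the state.
- arm.get_state(): the state, without advancing time (a new reading comes with each control period).
- arm.get_image(name): name is "side" or "top" or "wrist"; returns the picture (480x640x3 uint8, blue, green, red); there is no depth.
- arm.camera_params(name): a dict with "fx", "fy", "cx", "cy" (pixels), "dist_coeffs" ([k1, k2, p1, p2, k3] as OpenCV has them; the pictures are not rectified), "R" (3x3) and "t" (3): a world point X has camera coordinates R X + t; the wrist camera has in their place "tool_from_camera" (4x4, takes a point from camera to tool coordinates, whose origin is the TCP and whose axes are the flange's). Camera axes: x right, y down, z forward; pixel columns grow to the right and rows downward; lengths in m; the calibration is good to about 2 mm. A picture is of the moment at which its call begins: read the wrist's pose just before it. camera_params takes no time and is no camera call.
- arm.finish_job(): hands the job in; it is judged then, once.
The state is a dict: "t": time; "qpos": joint angles; "qd": joint speeds; "tau": joint torques, N m; "tool_pos": TCP position; "ee_rot": TCP orientation; "contact_force": force on the tool from outside, world axes, zero at the start; "moment": the same for the moment, N m; "finger_gap": finger opening in m; "grasp_force": force on a finger pad.
Only numpy, scipy, OpenCV 4.12 (cv2) and the standard library are available. Lean on these libraries where they do the work, as an engineer would, in place of code of your own. Each camera call takes 0.05 s, during which the arm holds its last target. There are 200 camera calls.

## Working session

There is one attempt and no reset: what is moved stays moved. The work goes in short steps, Python scripts to look and compute and a shell command to move; the robot and the scene stay as the last step left them, time stands still between calls to the robot, and variables do not carry over. Pictures are saved under pics/ and viewed, at most 11 in all, crops included, and the job is handed in when it is done.

```bash
mkdir -p pics; python3 - <<'E'
from plant import arm
import cv2
for n in("side","top"):
    cv2.imwrite(f"pics/{n}0.png",arm.get_image(n))
    p=arm.camera_params(n);print(n,p)
s=arm.get_state();print(s['t'],s['tool_pos'],s['ee_rot'],s['finger_gap'],arm.tip_extent)
print(arm.camera_params("wrist"))
E
```

```text
side {'fx': 471.123982839424, 'fy': 471.123982839424, 'cx': 322.44427028599506, 'cy': 237.40766425538698, 'dist_coeffs': array([0.00740818, 0.        , 0.        , 0.        , 0.        ]), 'R': array([[-0.98203537, -0.18841898, -0.0102377 ],
       [-0.09533142,  0.54222424, -0.83480824],
       [ 0.16284485, -0.81883525, -0.55044563]]), 't': array([0.52782588, 0.11324963, 1.02355162])}
top {'fx': 535.7170683054694, 'fy': 535.7170683054694, 'cx': 312.5824753594341, 'cy': 246.91214620487006, 'dist_coeffs': array([-0.08598059,  0.        ,  0.        ,  0.        ,  0.        ]), 'R': array([[-0.02450445, -0.99901162, -0.03708527],
       [-0.99664145,  0.02731213, -0.07720013],
       [ 0.0781367 ,  0.03506897, -0.99632566]]), 't': array([0.05501397, 0.55784024, 0.98743298])}
0.1 [ 0.23718844 -0.60461694  0.25536774] [-3.08517943e+00 -5.83622405e-01  6.68656856e-04] 0.08535599700985211 0.025
{'fx': 402.1995176028898, 'fy': 402.1995176028898, 'cx': 319.4033722080424, 'cy': 241.25530762059995, 'dist_coeffs': array([-0.01955093,  0.        ,  0.        ,  0.        ,  0.        ]), 'tool_from_camera': array([[ 8.40010826e-04, -9.45601261e-01, -3.25326835e-01,
         8.29487673e-02],
       [ 9.99999461e-01,  9.93036742e-04, -3.04329099e-04,
         5.24302124e-04],
       [ 6.10835480e-04, -3.25326404e-01,  9.45601585e-01,
        -1.17212968e-01],
       [ 0.00000000e+00,  0.00000000e+00,  0.00000000e+00,
         1.00000000e+00]])}
```

View pics/side0.png

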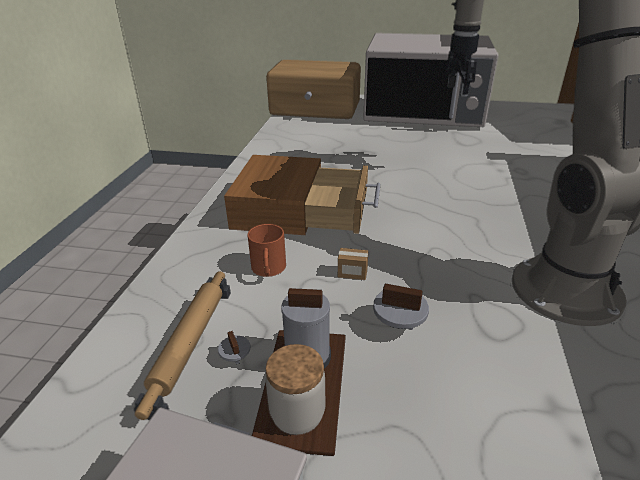

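View pics/top0.png

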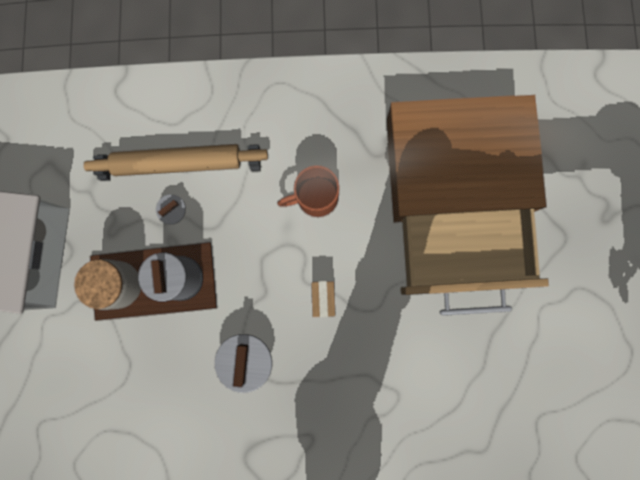

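Side view: carton (353,263), canister cap (305,300), large look-alike cap (401,303), small one (234,347), drawer at (335,195), handle (372,195).  
Top view: the carton is at (323,299) and is the only one. For caps, (162,276) is on the canister, (243,363) is larger and (170,209) smaller, both lying loose. I choose (162,276), the middle-sized one on the canister. Close crops next.

```bash
cat > h.py <<'E'
import numpy as np,cv2
from plant import arm
from scipy.spatial.transform import Rotation as Ro
def cam(n,s=None):
    p=arm.camera_params(n);K=np.array([[p['fx'],0,p['cx']],[0,p['fy'],p['cy']],[0,0,1]]);D=np.array(p['dist_coeffs'])
    if n=='wrist':
        T=np.eye(4);T[:3,:3]=Ro.from_rotvec(s['ee_rot']).as_matrix();T[:3,3]=s['tool_pos']
        M=np.linalg.inv(T@p['tool_from_camera']);return K,D,M[:3,:3],M[:3,3]
    return K,D,np.array(p['R']),np.array(p['t'])
def ray(c,uv):
    K,D,R,t=c;x=cv2.undistortPoints(np.array([[uv]],float),K,D)[0,0]
    d=R.T@np.array([x[0],x[1],1]);return -R.T@t,d/np.linalg.norm(d)
def plane(c,uv,z):
    o,d=ray(c,uv);return o+d*(z-o[2])/d[2]
def tri(*cu):
    A=0;b=0;L=[ray(*k) for k in cu]
    for o,d in L:
        P=np.eye(3)-np.outer(d,d);A=A+P;b=b+P@o
    X=np.linalg.solve(A,b);return X,[round(float(np.linalg.norm(np.cross(X-o,d)))*1e3,1) for o,d in L]
def proj(c,X):
    K,D,R,t=c;return cv2.projectPoints(np.array(X,float).reshape(-1,1,3),cv2.Rodrigues(R)[0],t,K,D)[0][:,0]
E
python3 - <<'E'
import cv2,numpy as np
t=cv2.imread('pics/top0.png');s=cv2.imread('pics/side0.png')
def c(i,x,y,w,h,k):return cv2.resize(i[y:y+h,x:x+w],None,fx=k,fy=k,interpolation=cv2.INTER_CUBIC)
a=np.hstack([c(t,70,230,160,120,2.5),c(s,260,280,160,120,2.5)])
b=np.hstack([c(t,290,250,100,75,4),c(s,310,220,100,75,4)])
cv2.imwrite('pics/cr1.png',np.vstack([a,b]))
b=np.hstack([c(t,390,190,160,140,2.5),c(s,240,150,160,140,2.5)])
cv2.imwrite('pics/cr2.png',b)
E
```

```text
(no output)
```

View pics/cr1.png

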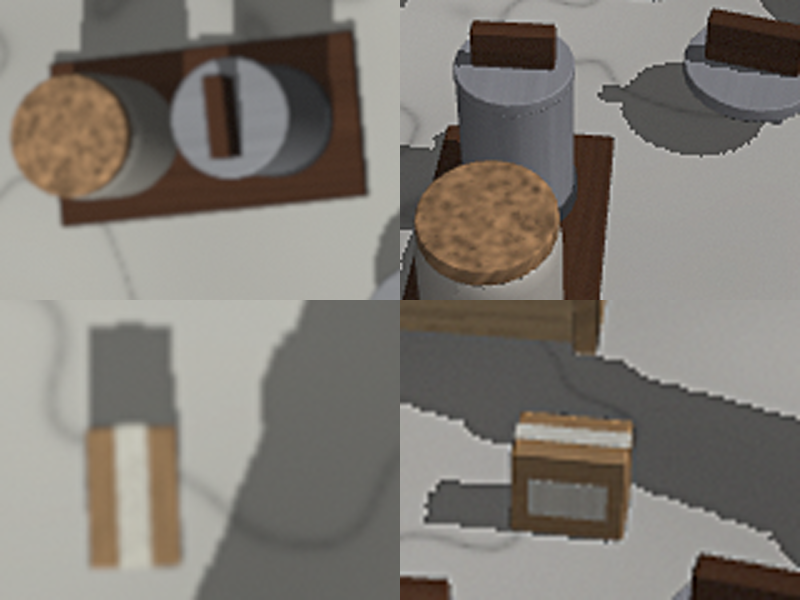

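View pics/cr2.png

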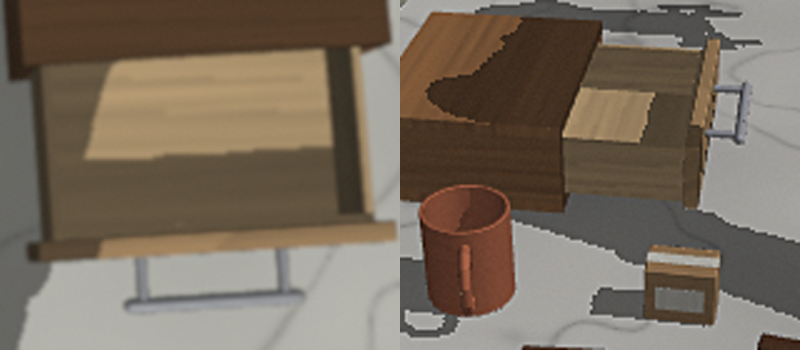

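Cap crop: the bar's top face is centred at top (156.8,276.8) and side (305.6,292.8), and the cap matches the canister's width, so the choice stands. The carton's top face is at top (323.4,299.3) and side (353.5,254). The handle bar ends are at top (441,312)/(511,308) and side (376,206)/(380,184).

```bash
python3 - <<'E'
from h import *
T=cam('top');S=cam('side');np.set_printoptions(precision=4,suppress=True)
print('carton',tri((T,(323.4,299.3)),(S,(353.5,254))))
for p in [(312,282.5),(333.75,281.75),(335.25,316.25),(312.5,316.75)]:print(plane(T,p,.055))
print('h',tri((T,(440.8,312)),(S,(376,206.4))),tri((T,(510.8,308)),(S,(379.6,184.4))))
print('cap',tri((T,(156.8,276.8)),(S,(305.6,292.8))))
# bar left edge of top face at z .165
for p in [(151.6,261),(153.8,293)]:print(plane(T,p,.165))
# drawer front upper outer edge, station corners
for p in [(402,291),(548,285)]:print('front',plane(T,p,.088))
for p in [(390,102),(398,220),(545,208),(535,96)]:print('cab',plane(T,p,.1))
for p in [(91,257),(95,319),(211,242),(217,308)]:print('st',plane(T,p,.012))
s=arm.get_state();R=Ro.from_rotvec(s['ee_rot']).as_matrix();print(R)
print('mug',plane(T,(317,190),.09))
E
```

```text
carton (array([0.4615, 0.0222, 0.053 ]), [0.6, 0.6])
[0.4918 0.042  0.055 ]
[0.4921 0.0025 0.055 ]
[0.4298 0.0015 0.055 ]
[0.4299 0.0426 0.055 ]
h (array([ 0.4325, -0.188 ,  0.0599]), [0.2, 0.2]) (array([ 0.4353, -0.3151,  0.0591]), [0.9, 0.9])
cap (array([0.5067, 0.2945, 0.1596]), [0.9, 0.9])
[0.5319 0.3013 0.165 ]
[0.4793 0.2977 0.165 ]
front [ 0.4725 -0.1161  0.088 ]
front [ 0.4756 -0.3735  0.088 ]
cab [ 0.8083 -0.1066  0.1   ]
cab [ 0.5959 -0.1121  0.1   ]
cab [ 0.6102 -0.3712  0.1   ]
cab [ 0.8133 -0.3676  0.1   ]
st [0.552  0.4763 0.012 ]
st [0.4309 0.4679 0.012 ]
st [0.5748 0.2364 0.012 ]
st [0.448  0.2262 0.012 ]
[[ 0.9309  0.3653 -0.0007]
 [ 0.3653 -0.9309  0.0016]
 [-0.0001 -0.0017 -1.    ]]
mug [0.6549 0.0278 0.09  ]
```

```bash
python3 -m inch '[[[80,100,-115,0,0.1],[80,190,-220,0,0.2],[80,220,-252,0,0.3],[80,250,-287,0,0.374],[80,280,-322,0,0.374],[80,310,-356,0,0.374],[80,340,-390,0,0.374],[80,370,-425,0,0.374]]]'
```

```text
t: 0.9
tool_pos: [0.3718, -0.2263, 0.2562]
ee_rot: [3.141, -0.0, -0.0]
contact_force: [2.0, 0.4, 0.6]
finger_gap: 0.0684
grasp_force: 0.0
```

```bash
python3 -m inch '[[[60,18,-48,0,0],[60,36,-96,0,0],[60,54,-144,0,0],[60,72,-195,0,0],[60,89,-248,0,0],[60,89,-248,0,0],[60,89,-248,0,0],[60,89,-248,0,0]]]'
python3 - <<'E'
from h import *
s=arm.get_state();im=arm.get_image('wrist');cv2.imwrite('pics/w1.png',im);print(s['tool_pos'],s['ee_rot'])
W=cam('wrist',s)
print(proj(W,[[.461,.022,.055],[.461,.022,0]]))
E
```

```text
t: 1.7
tool_pos: [0.4602, 0.0185, 0.2558]
ee_rot: [3.141, -0.001, -0.002]
contact_force: [-0.3, -0.2, 0.0]
finger_gap: 0.0514
grasp_force: 0.0
[0.46022825 0.01853153 0.25580956] [ 3.14062849e+00 -1.28700637e-03 -2.11144333e-03]
[[313.99149154 209.52969421]
 [314.69249951 194.83459414]]
```

View pics/w1.png

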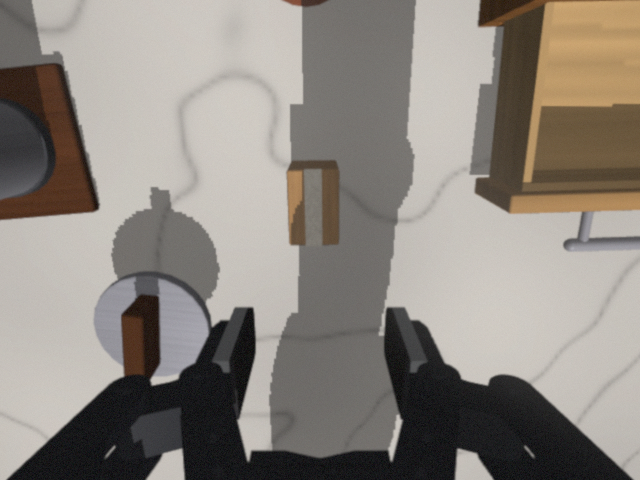

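Wrist view: the carton's top face spans (288,169)–(339,244), centre (313.5,206), within 2 mm of the estimate. The large loose cap is at (152,325), and the drawer's near corner at (495,190).

```bash
python3 -m inch '[[[80,2,-3.5,50,0],[80,2,-3.5,100,0],[80,2,-3.5,150,0],[80,2,-3.5,180,0],[80,2,-3.5,200,0],[80,2,-3.5,210,0],[80,2,-3.5,210,0],[80,2,-3.5,210,0]]]'
python3 -m inch '[[[0,0,0,0,0],[0,0,0,0,0],[0,0,0,0,0],[0,0,0,0,0],[0,0,0,0,0],[0,0,0,0,0],[0,0,0,0,0]]]'
```

```text
t: 2.55
tool_pos: [0.4635, 0.0224, 0.0471]
ee_rot: [3.141, -0.002, 0.002]
contact_force: [0.0, -0.3, -0.3]
finger_gap: 0.068
grasp_force: 0.0
t: 3.25
tool_pos: [0.464, 0.0231, 0.0477]
ee_rot: [3.141, -0.0, 0.004]
contact_force: [-1.7, -0.3, 6.9]
finger_gap: 0.041
grasp_force: 61.4
```

```bash
python3 -m inch '[[[0,0,0,-40,0],[0,0,0,-80,0],[0,10,30,-110,0],[0,20,75,-110,0],[0,34,122,-110,0],[0,48,170,-110,0],[0,62,218,-110,0],[0,80,262,-110,0]]]'
python3 -m inch '[[[0,0,0,0,0],[0,0,0,0,0],[0,0,0,0,0]]]'
python3 - <<'E'
from h import *
s=arm.get_state();im=arm.get_image('wrist');t=arm.get_image('top');print(s['tool_pos'],s['ee_rot'],s['finger_gap'])
a=cv2.resize(im,(400,300));b=cv2.resize(t[180:330,370:570],(400,300),interpolation=cv2.INTER_CUBIC)
cv2.imwrite('pics/m1.png',np.hstack([a,b]))
E
```

```text
t: 4.05
tool_pos: [0.5421, -0.2416, 0.1565]
ee_rot: [3.141, -0.002, -0.001]
contact_force: [0.6, 0.3, -1.2]
finger_gap: 0.0413
grasp_force: 61.3
t: 4.35
tool_pos: [0.5424, -0.2371, 0.1561]
ee_rot: [-3.14, -0.003, 0.001]
contact_force: [-0.0, 0.9, -2.0]
finger_gap: 0.0414
grasp_force: 61.4
[ 0.54240681 -0.23708469  0.15611549] [-3.14039805e+00 -2.71226108e-03  1.14490433e-03] 0.04138148362120789
```

View pics/m1.png

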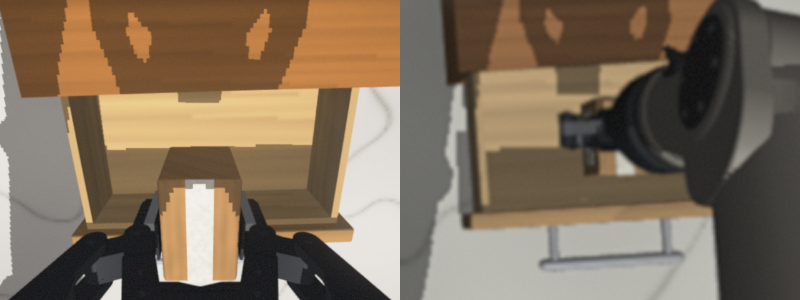

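The carton is held upright over the open part of the drawer, clear of its front and of the cabinet board.

```bash
python3 -m inch '[[[0,2,5,30,0],[0,2,5,55,0],[0,2,5,72,0],[0,2,5,80,0],[0,2,5,84,0],[0,2,5,84,0]]]'
python3 -m inch '[[[0,0,0,1.5,0],[0,0,0,1.5,0],[75,0,0,1.5,0],[75,0,0,1.5,0],[75,0,0,1.5,0],[75,0,0,1.5,0],[75,0,0,1.5,0]]]'
```

```text
t: 5.05
tool_pos: [0.545, -0.2434, 0.0726]
ee_rot: [3.141, 0.001, 0.001]
contact_force: [-0.2, -0.3, -0.4]
finger_gap: 0.0412
grasp_force: 61.4
t: 5.75
tool_pos: [0.5448, -0.2439, 0.0709]
ee_rot: [3.141, -0.0, 0.0]
contact_force: [-0.5, 0.0, -0.2]
finger_gap: 0.0642
grasp_force: 0.0
```

```bash
python3 -m inch '[[[75,0,0,-50,0],[75,0,0,-100,0],[40,-20,3,-130,0],[0,-65,6,-140,0],[0,-110,9,-140,0],[0,-155,9,-140,0],[0,-155,9,-140,0],[0,-155,9,-140,0]]]'
python3 - <<'E'
from h import *
s=arm.get_state();im=arm.get_image('wrist');print(s['tool_pos'],s['ee_rot'],s['finger_gap'])
cv2.imwrite('pics/w2.png',im)
W=cam('wrist',s);print(proj(W,[[.434,-.2515,.06],[.434,-.188,.06]]))
E
```

```text
t: 6.55
tool_pos: [0.3892, -0.2532, 0.2112]
ee_rot: [3.141, -0.003, 0.001]
contact_force: [0.8, 0.6, 0.2]
finger_gap: -0.0001
grasp_force: 0.0
[ 0.38916772 -0.25315002  0.21115825] [ 3.14065016e+00 -2.56031728e-03  1.26505307e-03] -8.190203502322945e-05
[[315.50622483 164.32416217]
 [219.78569221 164.50202066]]
```

View pics/w2.png

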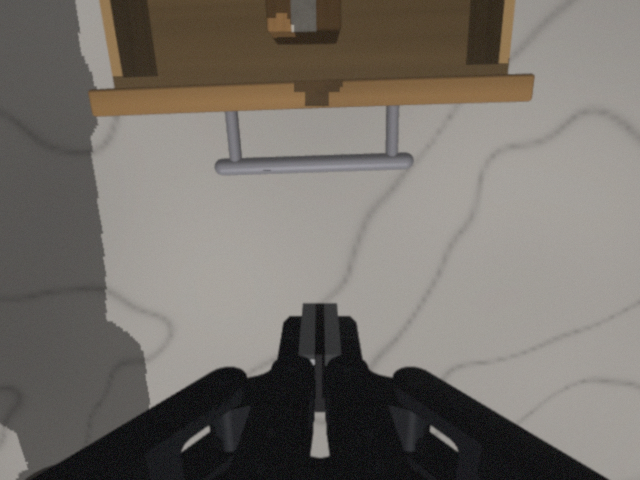

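The carton stands in the drawer at (304,15). The handle's middle is at (315,163), as predicted.

```bash
python3 -m inch '[[[0,0,0,45,0],[0,0,0,90,0],[0,0,0,130,0],[0,0,0,146,0],[0,0,0,146,0],[0,10,0,146,0],[0,20,0,146,0],[0,28,0,146,0]]]'
python3 -m inch '[[[0,12,0,0,0],[0,24,0,0,0],[0,36,0,0,0],[0,48,0,0,0],[0,60,0,0,0],[0,72,0,0,0],[0,84,0,0,0],[0,90,0,0,0]]]'
```

```text
t: 7.4
tool_pos: [0.4205, -0.2533, 0.0663]
ee_rot: [3.14, 0.001, 0.005]
contact_force: [-1.4, -0.1, -0.8]
finger_gap: 0.0001
grasp_force: 0.2
t: 8.2
tool_pos: [0.5097, -0.2528, 0.0649]
ee_rot: [3.141, 0.001, 0.003]
contact_force: [-0.8, -0.0, 0.5]
finger_gap: 0.0005
grasp_force: 0.3
```

```bash
python3 -m inch '[[[0,8,0,0,0],[0,15,0,0,0],[0,20,0,0,0],[0,25,0,0,0],[0,28,0,0,0],[0,31,0,0,0],[0,33,0,0,0]]]'
```

```text
t: 8.9
tool_pos: [0.5409, -0.2529, 0.0648]
ee_rot: [3.142, -0.0, -0.0]
contact_force: [-0.6, 1.2, -0.4]
finger_gap: -0.0001
grasp_force: 0.5
```

```bash
python3 -m inch '[[[0,3,0,0,0],[0,6,0,0,0],[0,8,0,0,0],[0,10,0,0,0],[0,10,0,0,0]]]'
```

```text
t: 9.4
tool_pos: [0.5433, -0.2531, 0.0641]
ee_rot: [-3.14, 0.003, 0.026]
contact_force: [-15.8, 2.8, 12.1]
finger_gap: 0.0
grasp_force: 8.2
```

```bash
python3 -m inch '[[[0,-20,0,0,0],[0,-45,0,0,0],[0,-70,0,-30,0],[0,-80,5,-80,0],[0,-80,5,-130,0],[0,-80,0,-160,0],[0,-80,0,-160,0]]]'
python3 - <<'E'
from h import *
s=arm.get_state();im=arm.get_image('wrist');sd=arm.get_image('side');print(s['tool_pos'],s['ee_rot'],s['finger_gap'])
cv2.imwrite('pics/m2.png',np.hstack([cv2.resize(im,(400,300)),cv2.resize(sd[130:250,220:380],(400,300),interpolation=cv2.INTER_CUBIC)]))
E
```

```text
t: 10.1
tool_pos: [0.4746, -0.2541, 0.2309]
ee_rot: [3.135, -0.0, 0.018]
contact_force: [0.8, -0.8, -0.1]
finger_gap: -0.0001
grasp_force: 0.0
[ 0.47458115 -0.25411034  0.2309367 ] [ 3.13547939e+00 -6.27631303e-05  1.84841253e-02] -0.00013121492702771712
```

View pics/m2.png

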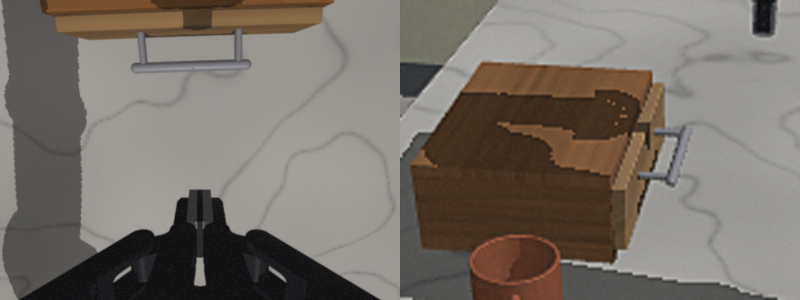

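The drawer looks shut: its front lies against the cabinet in both views. On to the canister.

```bash
python3 -m inch '[[[50,3,-45,-10,0],[50,6,-95,-15,0],[50,9,-145,-15,0],[50,12,-195,-15,0],[50,15,-245,-15,0],[50,18,-295,-15,0],[50,21,-345,-15,0],[50,24,-390,-15,0]]]'
python3 -m inch '[[[50,3,-45,0,-0.07],[50,5,-90,0,-0.07],[50,7,-130,0,-0.07],[50,8,-157,0,-0.07],[50,8,-157,0,-0.07],[50,8,-157,0,-0.07],[50,8,-157,0,-0.07]]]'
python3 - <<'E'
from h import *
s=arm.get_state();im=arm.get_image('wrist');print(s['tool_pos'],s['ee_rot'],s['finger_gap'],s['qpos'])
W=cam('wrist',s);print(proj(W,[[.507,.2945,.165],[.507,.2945,.125]]))
cv2.imwrite('pics/w3.png',im)
E
```

```text
t: 11.0
tool_pos: [0.494, 0.1391, 0.2382]
ee_rot: [3.141, 0.001, -0.003]
contact_force: [0.7, -0.2, 0.2]
finger_gap: 0.0426
grasp_force: 0.0
t: 11.7
tool_pos: [0.503, 0.2923, 0.2385]
ee_rot: [3.138, 0.107, -0.002]
contact_force: [0.8, -0.3, 0.7]
finger_gap: 0.0428
grasp_force: 0.0
[0.50296621 0.29231059 0.23852988] [ 3.13784742e+00  1.06775139e-01 -2.40351075e-03] 0.04276858095259719 [-0.0784486   0.34866998 -0.65811454  1.71060446  0.23022314  1.16321992
 -2.30270305]
[[313.99060331 265.61853199]
 [314.7274875  240.26729938]]
```

View pics/w3.png

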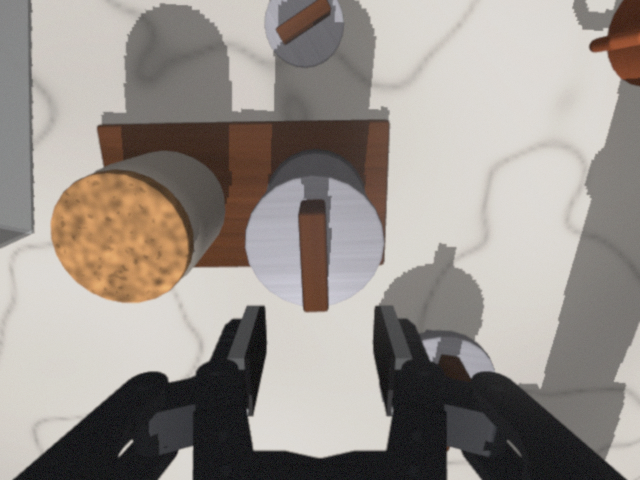

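Wrist view: the bar's top face is centred at about (315,261) and the disc spans (247..384), centre (315.5,242). That puts the axis at about (0.509,0.294). Joint 7 is near its limit here, so I'll turn the tool half round before gripping to leave range both ways.

```bash
python3 -m inch '[[[45,0,0,0,-0.14],[45,0,0,0,-0.28],[45,0,0,0,-0.42],[45,0,0,0,-0.56],[45,0,0,0,-0.7],[45,0,0,0,-0.84],[45,0,0,0,-0.98],[45,0,0,0,-1.12]]]'
python3 -m inch '[[[45,0,0,0,-0.14],[45,0,0,0,-0.28],[45,0,0,0,-0.42],[45,0,0,0,-0.56],[45,0,0,0,-0.7],[45,0,0,0,-0.84],[45,0,0,0,-0.98],[45,0,0,0,-1.12]]]'
python3 -m inch '[[[45,0,0,0,-0.14],[45,0,0,0,-0.28],[45,0,0,0,-0.42],[45,0,0,0,-0.56],[45,0,0,0,-0.7],[45,0,0,0,-0.84],[45,0,0,0,-0.9],[45,0,0,0,-0.9]]]'
python3 - <<'E'
from h import *
W1=None
s=arm.get_state();im=arm.get_image('wrist');print(s['tool_pos'],s['ee_rot'],s['finger_gap'],s['qpos'])
W=cam('wrist',s);print(proj(W,[[.509,.294,.165],[.509,.294,.135]]))
cv2.imwrite('pics/w4.png',cv2.resize(im[100:400,120:520],(800,600),interpolation=cv2.INTER_CUBIC))
x=Ro.from_rotvec(s['ee_rot']).as_matrix()[:,0];print(x)
E
```

```text
t: 12.55
tool_pos: [0.5033, 0.2923, 0.2395]
ee_rot: [2.598, 1.764, -0.001]
contact_force: [-0.7, -0.1, -0.4]
finger_gap: 0.0381
grasp_force: 0.0
t: 13.35
tool_pos: [0.5034, 0.2923, 0.2394]
ee_rot: [1.264, 2.875, -0.002]
contact_force: [0.5, 0.5, -0.6]
finger_gap: 0.0386
grasp_force: 0.0
t: 14.15
tool_pos: [0.5034, 0.2925, 0.2393]
ee_rot: [0.103, -3.14, 0.002]
contact_force: [0.1, 0.7, -0.3]
finger_gap: 0.0383
grasp_force: 0.0
[0.50337019 0.29248291 0.23925596] [ 1.03224957e-01 -3.13966518e+00  1.99743224e-03] 0.03832341621743693 [ 0.31721209  0.59073364 -1.29860471  1.7011421   0.58881651  1.31270691
  0.53760067]
[[322.88785494 285.54895937]
 [322.52129513 263.94126092]]
[-9.97840423e-01 -6.56842167e-02  2.72061986e-04]
```

View pics/w4.png

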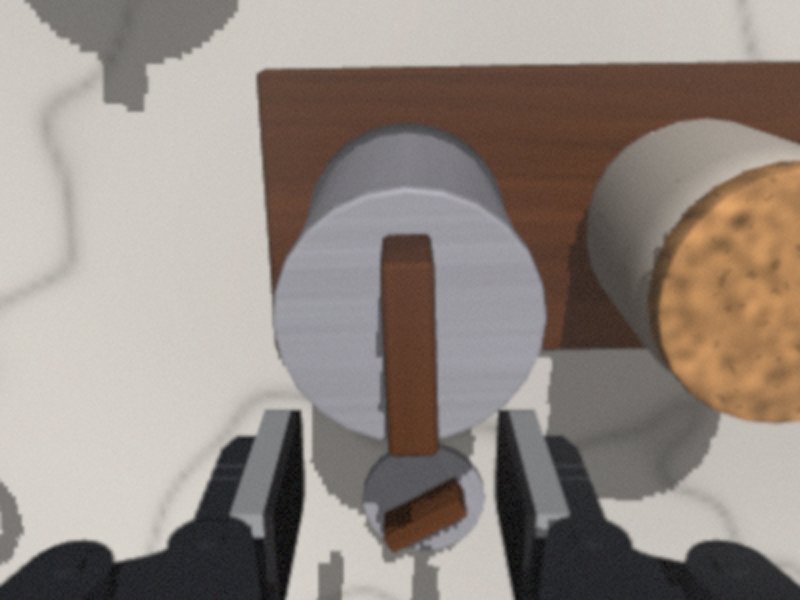

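From the far side, the bar's top face is centred at crop (411,358). Both views agree on the axis at (0.5075,0.2945), with the bar top at about z 0.162.

```bash
python3 -m inch '[[[45,-4,2,25,-0.015],[45,-4,2,50,-0.015],[45,-4,2,66,-0.015],[45,-4,2,76,-0.015],[45,-4,2,76,-0.015],[45,-4,2,76,-0.015]]]'
python3 -m inch '[[[0,0,0,0,0],[0,0,0,0,0],[0,0,0,0,0],[0,0,0,0,0],[0,0,0,0,0],[0,0,0,0,0]]]'
```

```text
t: 14.8
tool_pos: [0.5069, 0.2968, 0.1645]
ee_rot: [-0.13, 3.138, 0.001]
contact_force: [0.2, 0.6, -0.1]
finger_gap: 0.0381
grasp_force: 0.0
t: 15.4
tool_pos: [0.5072, 0.2969, 0.1649]
ee_rot: [-0.131, 3.137, 0.001]
contact_force: [-1.2, -1.0, 5.3]
finger_gap: 0.0129
grasp_force: 60.6
```

```bash
python3 -m inch '[[[0,0,0,0,0.05],[0,0,0,0,0.1],[0,0,0,0,0.15],[0,0,0,0,0.2],[0,0,0,0,0.2]]]'; python3 -c "
from plant import arm;s=arm.get_state();print(s['moment'],s['qpos'])"
```

```text
t: 15.9
tool_pos: [0.5067, 0.2958, 0.165]
ee_rot: [0.176, 3.134, -0.005]
contact_force: [-2.0, -4.7, 8.8]
finger_gap: 0.013
grasp_force: 70.3
[-0.86229846  0.31656703  1.38023604] [ 0.24299943  0.64139104 -1.18623712  1.77032649  0.6462278   1.18443863
  0.32071345]
```

```bash
python3 -m inch '[[[0,0,0,0,-0.1],[0,0,0,0,-0.2],[0,0,0,0,-0.2]]]'; python3 -c "
from plant import arm;s=arm.get_state();print(s['moment'])"
python3 -m inch '[[[0,0,0,0,-0.05],[0,0,0,0,-0.1],[0,0,0,0,-0.15],[0,0,0,0,-0.2],[0,0,0,0,-0.2]]]'; python3 -c "
from plant import arm;s=arm.get_state();print(s['moment'],s['qpos'])"
```

```text
t: 16.2
tool_pos: [0.5073, 0.2966, 0.165]
ee_rot: [-0.133, 3.137, 0.0]
contact_force: [-0.3, -1.9, 7.5]
finger_gap: 0.0131
grasp_force: 60.9
[-0.41796164  0.01142949  0.1878292 ]
t: 16.7
tool_pos: [0.5074, 0.297, 0.165]
ee_rot: [-0.444, 3.108, 0.002]
contact_force: [-0.3, -0.1, 5.7]
finger_gap: 0.0126
grasp_force: 60.8
[-0.21578928  0.05037968  0.02659464] [ 0.279137    0.69380873 -1.26469362  1.76833308  0.70658061  1.22225627
  0.67070756]
```

Clockwise hits a stop (1.4 N m), while anticlockwise it turns freely (0.03 N m). I'll carry on anticlockwise.

```bash
python3 -m inch '[[[0,0,0,0,-0.1],[0,0,0,0,-0.2],[0,0,0,0,-0.3],[0,0,0,0,-0.4],[0,0,0,0,-0.5],[0,0,0,0,-0.56],[0,0,0,0,-0.56]]]'; python3 -c "
from plant import arm;s=arm.get_state();print(s['moment'],s['qpos'])"
```

```text
t: 17.4
tool_pos: [0.5073, 0.2971, 0.165]
ee_rot: [-1.286, 2.864, 0.001]
contact_force: [0.2, -0.1, 6.0]
finger_gap: 0.0129
grasp_force: 60.7
[-0.11223597 -0.04826564  0.19488629] [ 0.30118291  0.73441747 -1.32047083  1.76796409  0.75227322  1.25534628
  1.19637913]
```

```bash
python3 -m inch '[[[0,0,0,-3,0],[0,0,0,-6,0],[0,0,0,-10,0],[0,0,0,-14,0]]]'; python3 -c "
from plant import arm;s=arm.get_state();print(s['moment'])"
```

```text
t: 17.8
tool_pos: [0.5065, 0.2961, 0.1777]
ee_rot: [1.285, -2.866, 0.0]
contact_force: [-0.7, -0.1, -1.6]
finger_gap: 0.0129
grasp_force: 59.6
[-0.04276824  0.04079593 -0.0477146 ]
```

```bash
python3 -m inch '[[[0,0,0,-15,0],[0,0,0,-35,0],[0,0,0,-55,0],[0,0,0,-72,0],[0,0,0,-82,0],[0,0,0,-87,0],[0,0,0,-87,0],[0,0,0,-87,0]]]'
python3 -m inch '[[[0,0,0,0,0],[0,0,0,0,0],[0,0,0,0,0],[0,0,0,0,0]]]'
python3 - <<'E'
from h import *
s=arm.get_state();print(s['tool_pos'],s['qd'])
cv2.imwrite('pics/f.png',arm.get_image('side'))
E
```

```text
t: 18.6
tool_pos: [0.5064, 0.2959, 0.264]
ee_rot: [1.285, -2.865, 0.001]
contact_force: [0.4, -0.2, -2.7]
finger_gap: 0.013
grasp_force: 59.6
t: 19.0
tool_pos: [0.5066, 0.2963, 0.2645]
ee_rot: [1.286, -2.866, -0.0]
contact_force: [0.1, -1.2, -1.9]
finger_gap: 0.0129
grasp_force: 59.6
[0.50659518 0.29633753 0.26449878] [ 2.12781551e-04 -2.88384681e-03 -8.86734633e-05 -1.23980343e-03
 -9.92409165e-04  5.85105846e-04  7.42136168e-04]
```

View pics/f.png

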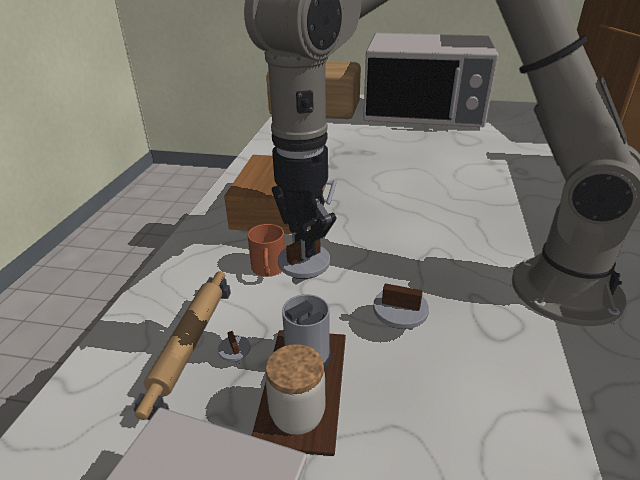

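The canister is open (306,310) and the top is gripped about 10 cm above it (304,258). The mug and the rolling pin are where they were, and the drawer is shut.

```bash
python3 -c "
from plant import arm;print(arm.finish_job())"
```

```text
the job is handed in; nothing more can be done
None
```

The job is handed in, at about 19 s of the 69 s allowed: the carton is in the shut drawer, and the canister top came free anticlockwise and is held still about 10 cm above the mouth, with the mug and rolling pin untouched.

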